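# Ready the soaking pan for handle blocks

### The arm

A 7-joint arm with a two-finger parallel gripper is mounted at the origin on the work surface. World frame = base frame: x ahead of the robot, y to its left, z up, the work surface at z = 0. Lengths are in m, angles in rad, forces in N, time in s.
With the tool pointing down it reaches from about 0.4 to 0.85 m from the base axis. Payload 4.4 kg.
Tool frame: the origin (TCP) lies on the front face of the gripper's body, between the roots of the fingers; the fingertips stand 97 mm ahead of it and the grasp point (between the pads) lies 78 mm ahead of it (env.grip_point_offset is the distance from the TCP to the grasp point, in m); z points along the fingers, y is the line along which they close (so a half turn about z gives the same grasp; the last joint's range is limited). The gripper opens to 94 mm and grips with 3 to 60 N. Pads are 16 mm wide; open, the fingers measure 119 mm over their backs; the gripper's body (75 mm by 177 mm) begins 78 mm behind the grasp point.
Start: joints at [-1.232, 0.628, 0.038, 1.517, -0.027, 0.996, -0.02], TCP at [0.256, 0.597, 0.303] pointing down, gripper open.
Joint ranges: [-3.06, 3.06], [-0.37, 2.12], [-1.25, 1.32], [0.18, 2.47], [-1.1, 4.24], [0.23, 1.98], [-2.94, 2.94]. Speed limits (rad/s): [2.57, 2.57, 3.14, 3.14, 3.14, 3.14, 3.14].

### API

Orientations are given as a rotation vector (axis times angle).
In Python, from bench import env gives the robot as it stands. The module is installed in compiled form; this text tells all that it offers.
- The arm moves only by the tool drive_tool, never from a script. Its argument "rows" is a list of rows, each a list of 3 entries, a list of its own where there are three numbers: the shift along the world's x, y, z in cm, then the turn about the world's z in rad, then the finger opening in cm, from 0 to 9.4. A call has exactly 10 rows; each row is the pose to reach, as a shift and turn from the pose commanded when the call began; what a row does not reach only later rows make up. A row lasts 1/12 s, in which the tool goes at most 41.7 mm and 7.16 degrees, less where a joint would pass 70% of its speed; a pose out of reach is approached as far as the arm can. A call with a gripper value outside its range is refused whole. The fingers move at their own pace and stop on an object; the grip force is fixed at half the most. Time passes only in rows, so rows that repeat a pose let the fingers close, or fill a call up. It gives the time, the measured TCP pose, the force, the opening and the grip force at its end, in the units of the state.
- env.state(): the state, without advancing time (a new reading comes with each control period).
- env.get_image(name): name is "scene" or "top"; returns (picture, depth): 400x640x3 uint8, red, green, blue; 400x640 float32, m along the optical axis (not along the pixel's ray), 0 where there is no reading.
- env.camera_info(name): a dict with "fx", "fy", "cx", "cy" (pixels), "R" (3x3) and "t" (3): a world point X has camera coordinates R X + t. Camera axes: x right, y down, z forward; pixel columns grow to the right and rows downward; lengths in m; the calibration is good to about 2 mm. A picture is of the moment at which its call begins. camera_info takes no time and is no camera call.
- env.hand_in(): hands the job in; it is judged then, once.
Trained networks look in the newest picture that a camera, given by its name, has taken for a name from the list of things; names that differ only in an ending like _2 or _b are one class to them, and where a whole thing is asked for, a point or a joint stands for the part that bears it (a point fixed in the world has none). Each returns a list of dicts, best first, with "confidence" (0 to 1); they miss things now and then, are a little off and sometimes report something else, mostly with a low value. They report only what shows in the picture. A call takes as long as a camera call.
- env.search_frame(query, camera): "location" ([x, y, z] in m, in world coordinates, good to about 4 mm: the middle of the surface that is visible of it).
- env.landmark_of(query, camera): "location" ([x, y, z] in m, in world coordinates, good to about 4 mm: a listed point, or the origin of a listed thing).
The state is a dict: "clock": time; "joints": joint angles; "qvel": joint speeds; "tau": joint torques, N m; "position": TCP position; "ee_rot": TCP orientation; "ft_force": force on the tool from outside, world axes, zero at the start; "ft_torque": the same for the moment, N m; "finger_gap": opening from 0.0 (shut) to 1.0 (fully open); "finger_force": force on a finger pad.
Only numpy, scipy, OpenCV 4.12 (cv2) and the standard library are available. Lean on these libraries where they do the work, as an engineer would, in place of code of your own. Each camera call takes 0.05 s, during which the arm holds its last target. There are 200 camera calls.

### The job

Get the soaking pan ready: first screw its tapered floor drain plug in (clockwise) until it goes snug, without wrenching it a quarter turn or more beyond that. Then stack all the wedge-shaped handle blocks, undersides down, in one column centred on the square rest in the pan, in pairs that come out flat (each second block reversed, thick end over the thin end beneath it), the first pair lying in line with the plug, the next crosswise to it, a fifth block like the first pair. Last, set the steel weight centred on top, knob up; leave the stone and the knife where they are.

Things in the scene. Friction and masses are not known exactly. Their poses are not given: they have to be found in the camera images.
- pan: low open steel soaking pan, fixed, 250 (x) x 308 (y) mm outside, 40 mm high over its rolled rim, walls 4 mm. Origin under the centre of its underside, on the bench; z up. Inside, on its floor: the square rest (centred 70 mm from the pan's centre towards +y) and the drain plug (75 mm towards -y)
- rest_top (a point): centre of the top face of the rest, a fixed square aluminium pad 70 x 70 mm in the pan on which the blocks are stacked; its top is 8 mm above the bench (4 mm above the pan floor). Axes as the pan's
- plug_grip (a point): brass tapered plug in a boss in the pan floor. Head: upright flat bar 50 mm long (x), 16 mm thick, 28 mm tall (29 to 57 mm above the bench). Point: on the turning axis, 44 mm above the bench; z up. Clockwise from above tightens; height stays. Turns easily (0.03 N m) through an unknown 1 to 3.4 rad until the taper bites, then drags stiffly (0.2 N m, slowly rising) and stays where left
- plug_bite (a joint): how far the plug has been turned since its taper began to bite, rad: 0 while it still runs freely, grows only once it is snug and is turned further; it jams at 2.0
- weight_knob (a point): steel hold-down weight, 0.6 kg: a plate 90 (x) x 60 (y) x 15 mm with an upright round knob 24 mm across and 30 mm tall at its centre. This point is the middle of the knob, 30 mm above the plate's underside; z up
- block1_mid (a point): dark wooden handle block sawn to a wedge: 110 mm long (x), 42 wide (y), flat underside, top sloping from 14 mm thick at one end (-x) to 28 at the other (+x), 7.25 degrees, 0.1 kg. Point: its centre, mid-length, 10.5 mm above the underside (21 mm thick there); z normal to the underside. 3 to 5 such blocks are present, on the bench on their undersides
- block1_thick (a point): point inside the same block near its thick end, 50 mm from the centre along x, 10.5 mm above the underside
- block2_mid (a point): dark wooden handle block sawn to a wedge: 110 mm long (x), 42 wide (y), flat underside, top sloping from 14 mm thick at one end (-x) to 28 at the other (+x), 7.25 degrees, 0.1 kg. Point: its centre, mid-length, 10.5 mm above the underside (21 mm thick there); z normal to the underside. 3 to 5 such blocks are present, on the bench on their undersides
- block2_thick (a point): point inside the same block near its thick end, 50 mm from the centre along x, 10.5 mm above the underside
- block3_mid (a point): dark wooden handle block sawn to a wedge: 110 mm long (x), 42 wide (y), flat underside, top sloping from 14 mm thick at one end (-x) to 28 at the other (+x), 7.25 degrees, 0.1 kg. Point: its centre, mid-length, 10.5 mm above the underside (21 mm thick there); z normal to the underside. 3 to 5 such blocks are present, on the bench on their undersides
- block3_thick (a point): point inside the same block near its thick end, 50 mm from the centre along x, 10.5 mm above the underside
- block4_mid (a point): dark wooden handle block sawn to a wedge: 110 mm long (x), 42 wide (y), flat underside, top sloping from 14 mm thick at one end (-x) to 28 at the other (+x), 7.25 degrees, 0.1 kg. Point: its centre, mid-length, 10.5 mm above the underside (21 mm thick there); z normal to the underside. 3 to 5 such blocks are present, on the bench on their undersides
- block4_thick (a point): point inside the same block near its thick end, 50 mm from the centre along x, 10.5 mm above the underside
- block5_mid (a point): dark wooden handle block sawn to a wedge: 110 mm long (x), 42 wide (y), flat underside, top sloping from 14 mm thick at one end (-x) to 28 at the other (+x), 7.25 degrees, 0.1 kg. Point: its centre, mid-length, 10.5 mm above the underside (21 mm thick there); z normal to the underside. 3 to 5 such blocks are present, on the bench on their undersides
- block5_thick (a point): point inside the same block near its thick end, 50 mm from the centre along x, 10.5 mm above the underside
- stone: bystander: loose sharpening stone 50 x 160 x 24 mm lying on the bench; origin under its centre. Leave alone
- knife: bystander: loose closed folding knife, about 120 x 22 x 13 mm, lying on the bench; origin under its centre. Leave alone

How it is judged:
On the way, in this order (a step that is already met when the one before it is completed fails the run):
1. the drain plug is snug (value of joint plug_bite between 0.08 and 1.6 rad), for 0.2 s.
2. all the blocks are stacked on the rest (horizontal distance between each of block1_mid, block2_mid, block3_mid, block4_mid, block5_mid and rest_top below 0.02 m and angle between each of block1_mid, block2_mid, block3_mid, block4_mid, block5_mid's own z axis and vertical below 0.2 rad and ((height (world z) of block1_mid between 0.007 and 0.05 m and angle between the x axis of block1_mid and the y axis of rest_top, either way round below 0.26 rad) or (height (world z) of block1_mid between 0.049 and 0.092 m and angle between the x axis of block1_mid and the x axis of rest_top, either way round below 0.26 rad) or (height (world z) of block1_mid between 0.091 and 0.134 m and angle between the x axis of block1_mid and the y axis of rest_top, either way round below 0.26 rad)) and ((height (world z) of block2_mid between 0.007 and 0.05 m and angle between the x axis of block2_mid and the y axis of rest_top, either way round below 0.26 rad) or (height (world z) of block2_mid between 0.049 and 0.092 m and angle between the x axis of block2_mid and the x axis of rest_top, either way round below 0.26 rad) or (height (world z) of block2_mid between 0.091 and 0.134 m and angle between the x axis of block2_mid and the y axis of rest_top, either way round below 0.26 rad)) and ((height (world z) of block3_mid between 0.007 and 0.05 m and angle between the x axis of block3_mid and the y axis of rest_top, either way round below 0.26 rad) or (height (world z) of block3_mid between 0.049 and 0.092 m and angle between the x axis of block3_mid and the x axis of rest_top, either way round below 0.26 rad) or (height (world z) of block3_mid between 0.091 and 0.134 m and angle between the x axis of block3_mid and the y axis of rest_top, either way round below 0.26 rad)) and ((height (world z) of block4_mid between 0.007 and 0.05 m and angle between the x axis of block4_mid and the y axis of rest_top, either way round below 0.26 rad) or (height (world z) of block4_mid between 0.049 and 0.092 m and angle between the x axis of block4_mid and the x axis of rest_top, either way round below 0.26 rad) or (height (world z) of block4_mid between 0.091 and 0.134 m and angle between the x axis of block4_mid and the y axis of rest_top, either way round below 0.26 rad)) and ((height (world z) of block5_mid between 0.007 and 0.05 m and angle between the x axis of block5_mid and the y axis of rest_top, either way round below 0.26 rad) or (height (world z) of block5_mid between 0.049 and 0.092 m and angle between the x axis of block5_mid and the x axis of rest_top, either way round below 0.26 rad) or (height (world z) of block5_mid between 0.091 and 0.134 m and angle between the x axis of block5_mid and the y axis of rest_top, either way round below 0.26 rad)) and ((((height (world z) of block1_mid below 0.029 m and y of block1_thick in the frame of rest_top above 0.01 m) or (height (world z) of block1_mid between 0.029 and 0.05 m and y of block1_thick in the frame of rest_top below -0.01 m) or height (world z) of block1_mid above 0.05 m) and ((height (world z) of block2_mid below 0.029 m and y of block2_thick in the frame of rest_top above 0.01 m) or (height (world z) of block2_mid between 0.029 and 0.05 m and y of block2_thick in the frame of rest_top below -0.01 m) or height (world z) of block2_mid above 0.05 m) and ((height (world z) of block3_mid below 0.029 m and y of block3_thick in the frame of rest_top above 0.01 m) or (height (world z) of block3_mid between 0.029 and 0.05 m and y of block3_thick in the frame of rest_top below -0.01 m) or height (world z) of block3_mid above 0.05 m) and ((height (world z) of block4_mid below 0.029 m and y of block4_thick in the frame of rest_top above 0.01 m) or (height (world z) of block4_mid between 0.029 and 0.05 m and y of block4_thick in the frame of rest_top below -0.01 m) or height (world z) of block4_mid above 0.05 m) and ((height (world z) of block5_mid below 0.029 m and y of block5_thick in the frame of rest_top above 0.01 m) or (height (world z) of block5_mid between 0.029 and 0.05 m and y of block5_thick in the frame of rest_top below -0.01 m) or height (world z) of block5_mid above 0.05 m)) or (((height (world z) of block1_mid below 0.029 m and y of block1_thick in the frame of rest_top below -0.01 m) or (height (world z) of block1_mid between 0.029 and 0.05 m and y of block1_thick in the frame of rest_top above 0.01 m) or height (world z) of block1_mid above 0.05 m) and ((height (world z) of block2_mid below 0.029 m and y of block2_thick in the frame of rest_top below -0.01 m) or (height (world z) of block2_mid between 0.029 and 0.05 m and y of block2_thick in the frame of rest_top above 0.01 m) or height (world z) of block2_mid above 0.05 m) and ((height (world z) of block3_mid below 0.029 m and y of block3_thick in the frame of rest_top below -0.01 m) or (height (world z) of block3_mid between 0.029 and 0.05 m and y of block3_thick in the frame of rest_top above 0.01 m) or height (world z) of block3_mid above 0.05 m) and ((height (world z) of block4_mid below 0.029 m and y of block4_thick in the frame of rest_top below -0.01 m) or (height (world z) of block4_mid between 0.029 and 0.05 m and y of block4_thick in the frame of rest_top above 0.01 m) or height (world z) of block4_mid above 0.05 m) and ((height (world z) of block5_mid below 0.029 m and y of block5_thick in the frame of rest_top below -0.01 m) or (height (world z) of block5_mid between 0.029 and 0.05 m and y of block5_thick in the frame of rest_top above 0.01 m) or height (world z) of block5_mid above 0.05 m))) and ((((height (world z) of block1_mid between 0.05 and 0.071 m and x of block1_thick in the frame of rest_top above 0.01 m) or (height (world z) of block1_mid between 0.071 and 0.092 m and x of block1_thick in the frame of rest_top below -0.01 m) or height (world z) of block1_mid above 0.092 m or height (world z) of block1_mid below 0.05 m) and ((height (world z) of block2_mid between 0.05 and 0.071 m and x of block2_thick in the frame of rest_top above 0.01 m) or (height (world z) of block2_mid between 0.071 and 0.092 m and x of block2_thick in the frame of rest_top below -0.01 m) or height (world z) of block2_mid above 0.092 m or height (world z) of block2_mid below 0.05 m) and ((height (world z) of block3_mid between 0.05 and 0.071 m and x of block3_thick in the frame of rest_top above 0.01 m) or (height (world z) of block3_mid between 0.071 and 0.092 m and x of block3_thick in the frame of rest_top below -0.01 m) or height (world z) of block3_mid above 0.092 m or height (world z) of block3_mid below 0.05 m) and ((height (world z) of block4_mid between 0.05 and 0.071 m and x of block4_thick in the frame of rest_top above 0.01 m) or (height (world z) of block4_mid between 0.071 and 0.092 m and x of block4_thick in the frame of rest_top below -0.01 m) or height (world z) of block4_mid above 0.092 m or height (world z) of block4_mid below 0.05 m) and ((height (world z) of block5_mid between 0.05 and 0.071 m and x of block5_thick in the frame of rest_top above 0.01 m) or (height (world z) of block5_mid between 0.071 and 0.092 m and x of block5_thick in the frame of rest_top below -0.01 m) or height (world z) of block5_mid above 0.092 m or height (world z) of block5_mid below 0.05 m)) or (((height (world z) of block1_mid between 0.05 and 0.071 m and x of block1_thick in the frame of rest_top below -0.01 m) or (height (world z) of block1_mid between 0.071 and 0.092 m and x of block1_thick in the frame of rest_top above 0.01 m) or height (world z) of block1_mid above 0.092 m or height (world z) of block1_mid below 0.05 m) and ((height (world z) of block2_mid between 0.05 and 0.071 m and x of block2_thick in the frame of rest_top below -0.01 m) or (height (world z) of block2_mid between 0.071 and 0.092 m and x of block2_thick in the frame of rest_top above 0.01 m) or height (world z) of block2_mid above 0.092 m or height (world z) of block2_mid below 0.05 m) and ((height (world z) of block3_mid between 0.05 and 0.071 m and x of block3_thick in the frame of rest_top below -0.01 m) or (height (world z) of block3_mid between 0.071 and 0.092 m and x of block3_thick in the frame of rest_top above 0.01 m) or height (world z) of block3_mid above 0.092 m or height (world z) of block3_mid below 0.05 m) and ((height (world z) of block4_mid between 0.05 and 0.071 m and x of block4_thick in the frame of rest_top below -0.01 m) or (height (world z) of block4_mid between 0.071 and 0.092 m and x of block4_thick in the frame of rest_top above 0.01 m) or height (world z) of block4_mid above 0.092 m or height (world z) of block4_mid below 0.05 m) and ((height (world z) of block5_mid between 0.05 and 0.071 m and x of block5_thick in the frame of rest_top below -0.01 m) or (height (world z) of block5_mid between 0.071 and 0.092 m and x of block5_thick in the frame of rest_top above 0.01 m) or height (world z) of block5_mid above 0.092 m or height (world z) of block5_mid below 0.05 m)))), for 0.3 s.
3. the weight stands on the stack (horizontal distance between weight_knob and rest_top below 0.028 m and angle between weight_knob's own z axis and vertical below 0.25 rad and z of weight_knob in the frame of block1_mid above 0.02 m and z of weight_knob in the frame of block2_mid above 0.02 m and z of weight_knob in the frame of block3_mid above 0.02 m and z of weight_knob in the frame of block4_mid above 0.02 m and z of weight_knob in the frame of block5_mid above 0.02 m), for 0.3 s.
At the end, for the whole second after the job is handed in: plug 0.08 to 1.6 rad past first bite; blocks underside down in one column, centres within 20 mm of the rest's axis; 1st, 2nd and 5th in line with the plug, 3rd and 4th across, within 15 deg; 2nd and 4th reversed on the one beneath; weight above all, knob up, within 28 mm of that axis; at rest (all of step 1 and all of step 2 and all of step 3 and linear speed of each of block1, block2, block3, block4, block5, weight below 0.02 m/s); the robot touches nothing.
It fails at once if the plug is wrenched a quarter turn or more past snug (value of joint plug_bite above 1.6 rad).
It fails at once if the stone is disturbed (moved more than 30 mm) (distance of stone from where it was at the start of the episode above 0.03 m).
It fails at once if the knife is disturbed (moved more than 30 mm) (distance of knife from where it was at the start of the episode above 0.03 m).
Of block1, block2, block3, block4, block5 only 3 to 5 are there at a start; the rules pass over those that are not, and their reading is None.
At some moment in a run one of block1, block2, block3, block4, block5, weight may be knocked a few centimetres aside while the robot is not near it.
Once in a run the grip may slacken for a moment while it holds something.
It also fails if it takes over 210 s, if anything falls off the work surface, if the arm or the gripper's body presses on something with over 40 N, if the wrist force passes 120 N, or if a joint passes its speed limit or range.

## Working session

There is one attempt and no reset: what is moved stays moved. The work goes in short steps, Python scripts to look and compute and a tool call to move; the robot and the scene stay as the last step left them, time stands still between calls to the robot, and variables do not carry over. Pictures are saved under pics/ and viewed, at most 14 in all, crops included, and the job is handed in when it is done.

Besides the shell and the picture viewer there is one more tool, called as name(argument=value, ...), one argument or row to a line, values as JSON. drive_tool: Moves the arm, as the interface text tells. Its arguments: {"type":"object","properties":{"rows":{"type":"array","items":{"type":"array"}}},"required":["rows"]}

```bash
mkdir -p pics
cat > h.py <<'E'
from bench import env
import cv2, numpy as np
np.set_printoptions(precision=4,suppress=True)
def snap(cam,name=None):
    im,d=env.get_image(cam)
    if name: cv2.imwrite('pics/'+name,im[:,:,::-1])
    c=env.camera_info(cam); v,u=np.mgrid[0:400,0:640]
    P=np.stack([(u-c['cx'])/c['fx']*d,(v-c['cy'])/c['fy']*d,d],-1)
    W=(P-np.array(c['t']))@np.array(c['R'])
    W[d==0]=np.nan
    return im,d,W
E
python3 - <<'E'
from h import *
for c in('top','scene'):
    im,d,W=snap(c,c+'0.png'); ci=env.camera_info(c); print(c,ci['fx'],-np.array(ci['R']).T@ci['t'])
    for q in ['pan','plug_grip','weight_knob','block1_mid','block1_thick','stone','knife','rest_top']:
        for r in env.landmark_of(q,c): print(q,round(r['confidence'],2),np.array(r['location']))
print(env.state())
E
```

```text
top 505.6202709435413 [0.3174 0.0042 1.4319]
pan 0.62 [ 0.5438 -0.0129  0.0026]
pan 0.54 [ 0.4996 -0.4239  0.0073]
plug_grip 0.48 [ 0.5314 -0.0855  0.0445]
weight_knob 0.64 [ 0.6064 -0.3     0.0285]
block1_thick 0.78 [ 0.54   -0.4473  0.0108]
stone 0.82 [ 0.7916 -0.0821  0.0019]
stone 0.3 [0.6083 0.3017 0.0103]
knife 0.6 [ 0.7788  0.1405 -0.0036]
knife 0.55 [ 0.546  -0.0129 -0.0034]
knife 0.51 [0.4326 0.2508 0.011 ]
rest_top 0.94 [0.56   0.0553 0.0072]
rest_top 0.33 [0.6175 0.3474 0.0107]
scene 398.08661351504537 [ 1.241  -0.3298  1.0399]
pan 0.81 [ 0.5394 -0.0174  0.0009]
plug_grip 0.69 [ 0.5267 -0.0876  0.0456]
plug_grip 0.43 [ 0.5424 -0.0145  0.0031]
weight_knob 0.57 [ 0.6129 -0.2949  0.0293]
block1_mid 0.87 [ 0.5003 -0.4234  0.0095]
block1_thick 0.97 [ 0.5394 -0.4434  0.0107]
block1_thick 0.73 [0.4313 0.2506 0.0095]
stone 0.6 [ 0.785  -0.0826 -0.0022]
stone 0.47 [ 0.5272 -0.0859  0.045 ]
stone 0.25 [0.4534 0.295  0.0143]
knife 0.5 [0.7777 0.1444 0.0026]
knife 0.4 [ 0.527  -0.0858  0.0469]
rest_top 0.93 [0.5531 0.0523 0.006 ]
{'clock': 0.9, 'joints': array([-1.2318,  0.6284,  0.0385,  1.5174, -0.027 ,  0.9963, -0.02  ]), 'qvel': array([ 0.0001, -0.0001, -0.0001,  0.0001, -0.0004, -0.0008,  0.0017]), 'tau': array([ -0.0003, -54.9568,   1.1427, -18.6945,  -0.0524,   0.0157,
         0.    ]), 'position': array([0.256 , 0.5975, 0.3027]), 'ee_rot': array([-0.6316, -3.0774, -0.    ]), 'ft_force': array([0.646 , 0.1683, 0.528 ]), 'ft_torque': array([ 0.0044, -0.0228,  0.0043]), 'finger_force': 0.0, 'finger_gap': 0.9981320746805488}
```

```bash
python3 -c "
import cv2,numpy as np
a=cv2.imread('pics/top0.png');b=cv2.imread('pics/scene0.png')
cv2.imwrite('pics/a.png',cv2.resize(np.vstack([a,b]),(480,600)))"
```

```text
(no output)
```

View pics/top0.png

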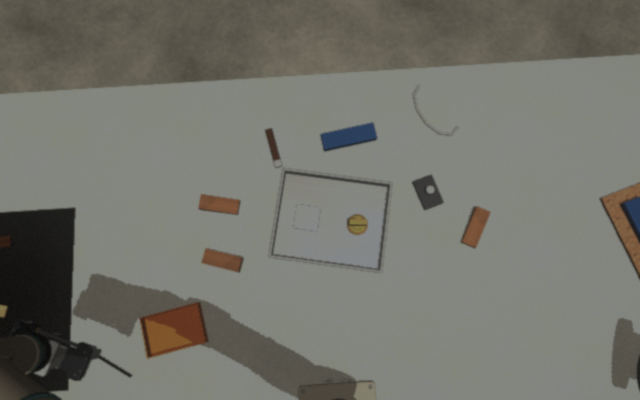

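View pics/scene0.png

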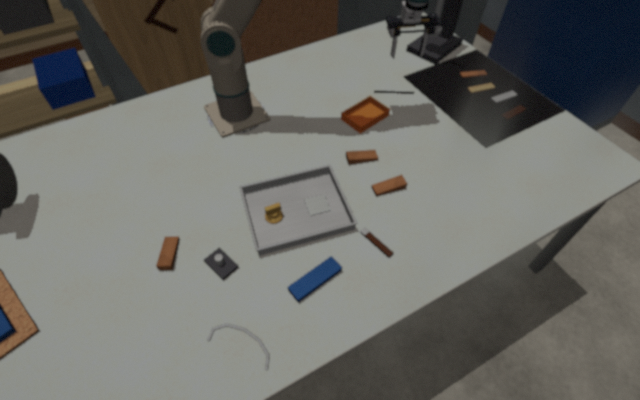

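```bash
cat >> h.py <<'E'
def rect(p):
    (c,s,a)=cv2.minAreaRect((p*1000).astype(np.float32)); 
    b=cv2.boxPoints((c,s,a)); e=[b[1]-b[0],b[2]-b[1]]
    l=max(e,key=np.linalg.norm); return np.array(c)/1000,np.sort(s),np.degrees(np.arctan2(l[1],l[0]))%180
def blocks(im,W,box=(0.3,0.85,-0.6,0.5),hue=(3,16),zr=(.008,.14)):
    "list block candidates: rect, thick end direction from top slope"
    h=cv2.cvtColor(im,cv2.COLOR_RGB2HSV); z=W[...,2]
    m=(h[...,0]>=hue[0])&(h[...,0]<=hue[1])&(h[...,1]>110)&(z>zr[0])&(z<zr[1])
    m&=(W[...,0]>box[0])&(W[...,0]<box[1])&(W[...,1]>box[2])&(W[...,1]<box[3])
    n,L,st,_=cv2.connectedComponentsWithStats(m.astype(np.uint8),connectivity=4)
    out=[]
    for i in range(1,n):
        if st[i,4]<120 : continue
        p=W[L==i]; c,s,a=rect(p[:,:2]); q=p-p.mean(0)
        u=np.array([np.cos(np.radians(a)),np.sin(np.radians(a))]); x=q[:,:2]@u
        k=np.polyfit(x,q[:,2],1)[0]
        print('comp',st[i],'c',c,'size',s,'ang',round(a,1),'slope',round(k,3),'z',np.percentile(p[:,2],[5,50,95]),'thick dir',u*np.sign(k))
        out.append((c,a,k))
    return out
E
python3 - <<'E'
from h import *
for c in('top','scene'):
    im,d,W=snap(c); print(c)
    blocks(im,W)
    z=W[...,2];x=W[...,0];y=W[...,1]
    near=(abs(x-.54)<.2)&(abs(y+.015)<.23)
    r=near&(z>.03)&(z<.045)&(np.hypot(x-.53,y+.087)>.05)
    n,L,st,_=cv2.connectedComponentsWithStats(r.astype(np.uint8)); i=1+st[1:,4].argmax()
    print('rim',rect(W[L==i][:,:2]),st[i])
    pl=(np.hypot(x-.53,y+.087)<.045)&(z>.05)&(z<.064)
    print('plug',pl.sum(),rect(W[pl][:,:2]),np.nanmedian(z[pl]))
    wk=(np.hypot(x-.607,y+.298)<.07)&(z>.01)&(z<.055); print('weight',rect(W[wk][:,:2]))
    kn=(np.hypot(x-.607,y+.298)<.07)&(z>.037)&(z<.055); print('knob',kn.sum(),W[kn].mean(0))
    f=near&(z<.02)&(z>-.01)&(abs(x-.54)<.08); print('floor',np.nanmedian(z[f]))
    cr={'top':(160,280,260,400),'scene':(150,260,230,370)}[c]
    k=cv2.resize(im[cr[0]:cr[1],cr[2]:cr[3],::-1],None,fx=4,fy=4,interpolation=cv2.INTER_CUBIC)
    cv2.imwrite('pics/crop_%s.png'%c,k)
E
```

```text
top
comp [200 195  39  19 515] c [0.6094 0.2993] size [ 40.0158 107.0542] ang 79.0 slope 0.124 z [0.0123 0.0201 0.0284] thick dir [0.1904 0.9817]
comp [462 207  27  40 543] c [ 0.4981 -0.4211] size [ 39.6468 107.2983] ang 153.1 slope -0.12 z [0.0122 0.0196 0.0275] thick dir [ 0.892 -0.452]
comp [203 250  39  21 501] c [0.4512 0.2944] size [ 37.6002 107.3411] ang 72.4 slope -0.116 z [0.013  0.0204 0.0274] thick dir [-0.3029 -0.953 ]
rim (array([ 0.5441, -0.0165]), array([258.9765, 316.253 ]), np.float32(78.40883)) [ 269  168  124  105 1199]
plug 105 (array([ 0.5281, -0.0899]), array([15.2806, 49.9695]), np.float32(86.447716)) 0.055916278995046385
weight (array([ 0.6088, -0.2999]), array([61.1043, 90.4395]), np.float32(16.900324))
knob 56 [ 0.6078 -0.2994  0.0438]
floor 0.002541921699699181
scene
comp [353 110  34  23 203] c [0.3222 0.4259] size [ 39.4756 146.4899] ang 88.1 slope -0.006 z [0.0096 0.0236 0.0372] thick dir [-0.0338 -0.9994]
comp [347 151  30  12 273] c [0.4504 0.2935] size [ 41.6954 105.2641] ang 71.4 slope -0.105 z [0.0109 0.0208 0.0295] thick dir [-0.319  -0.9478]
comp [373 176  33  19 337] c [0.6098 0.2973] size [ 42.7335 104.6046] ang 78.5 slope 0.111 z [0.0118 0.0204 0.0287] thick dir [0.1997 0.9799]
comp [367 234  24  22 123] c [0.7816 0.1385] size [15.1369 93.0327] ang 10.6 slope 0.002 z [0.0097 0.0128 0.016 ] thick dir [0.9831 0.1833]
comp [158 238  20  31 435] c [ 0.5007 -0.4212] size [ 40.1879 104.9269] ang 153.0 slope -0.083 z [0.0141 0.0221 0.0292] thick dir [ 0.8908 -0.4545]
rim (array([ 0.5413, -0.0149]), array([261.6575, 316.0026]), np.float32(78.55441)) [240 165 117  86 944]
plug 89 (array([ 0.5267, -0.0884]), array([19.559 , 49.3941]), np.float32(85.63924)) 0.057010909329722956
weight (array([ 0.6067, -0.2986]), array([60.3834, 93.0344]), np.float32(17.722765))
knob 56 [ 0.6092 -0.2986  0.0447]
floor 0.0044630904000239075
```

View pics/crop_top.png

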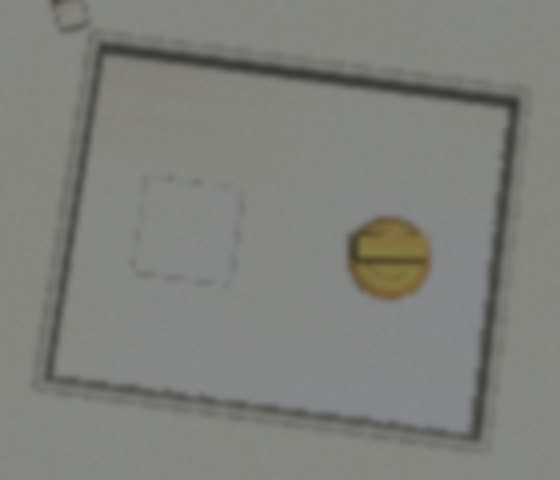

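drive_tool(
  rows=[
    [[27.2,-68.7,-8],-1.236,9.4],
    [[27.2,-68.7,-8],-1.236,9.4],
    [[27.2,-68.7,-8],-1.236,9.4],
    [[27.2,-68.7,-8],-1.236,9.4],
    [[27.2,-68.7,-8],-1.236,9.4],
    [[27.2,-68.7,-8],-1.236,9.4],
    [[27.2,-68.7,-8],-1.236,9.4],
    [[27.2,-68.7,-8],-1.236,9.4],
    [[27.2,-68.7,-8],-1.236,9.4],
    [[27.2,-68.7,-8],-1.236,9.4],
  ],
)

```text
clock: 1.83
position: [0.4089, 0.2107, 0.258]
ee_rot: [2.304, 2.136, 0.002]
ft_force: [-0.0, 0.2, -1.3]
finger_gap: 0.999
finger_force: 0.0
```

```bash
cat >> h.py <<'E'
from scipy.spatial.transform import Rotation as Ro
def st(goal=None,yaw=None):
    s=env.state(); R=Ro.from_rotvec(s['ee_rot']).as_matrix(); y=np.degrees(np.arctan2(R[1,1],R[0,1]))
    print('t',round(s['clock'],2),'pos',s['position'],'yawY',round(y,2),'z',R[:,2],'j',s['joints'],'F',s['ft_force'],'T',s['ft_torque'],'gap',round(s['finger_gap']*94,1),'ff',round(s['finger_force'],1))
    if goal is not None: print('shift cm',(np.array(goal)-s['position'])*100)
    if yaw is not None: print('turn',np.radians((yaw-y+90)%180-90))
E
python3 -c "
from h import *
st([.5277,-.0892,.222],-4)"
```

```text
t 1.83 pos [0.4089 0.2107 0.258 ] yawY -4.32 z [ 0.0009  0.0007 -1.    ] j [-0.8013  0.4528  0.3698  2.0861 -0.2662  0.6456 -0.3272] F [-0.0379  0.1881 -1.3177] T [-0.0446  0.0091 -0.0364] gap 93.9 ff 0.0
shift cm [ 11.8765 -29.9909  -3.6023]
turn 0.005671276931023545
```

drive_tool(
  rows=[
    [[11.9,-30,-3.6],0,9.4],
    [[11.9,-30,-3.6],0,9.4],
    [[11.9,-30,-3.6],0,9.4],
    [[11.9,-30,-3.6],0,9.4],
    [[11.9,-30,-3.6],0,9.4],
    [[11.9,-30,-3.6],0,9.4],
    [[11.9,-30,-3.6],0,9.4],
    [[11.9,-30,-3.6],0,9.4],
    [[11.9,-30,-3.6],0,9.4],
    [[11.9,-30,-3.6],0,9.4],
  ],
)

```text
clock: 2.67
position: [0.5276, -0.09, 0.2216]
ee_rot: [2.302, 2.137, -0.001]
ft_force: [0.1, 0.4, -0.9]
finger_gap: 1.004
finger_force: 0.0
```

```bash
python3 -c "
from h import *
st([.5277,-.0892,.128],-4)"
```

```text
t 2.67 pos [ 0.5276 -0.09    0.2216] yawY -4.27 z [ 0.0001 -0.0007 -1.    ] j [-0.0817  0.5946  0.298   1.9255 -0.2706  0.6599  0.3088] F [ 0.1259  0.3546 -0.8889] T [-0.      0.0807 -0.0125] gap 94.4 ff 0.0
shift cm [ 0.0085  0.0763 -9.363 ]
turn 0.004636319486144473
```

drive_tool(
  rows=[
    [[0,0.1,-3],0,9.4],
    [[0,0.1,-6],0,9.4],
    [[0,0.1,-9.4],0,9.4],
    [[0,0.1,-9.4],0,5],
    [[0,0.1,-9.4],0,0],
    [[0,0.1,-9.4],0,0],
    [[0,0.1,-9.4],0,0],
    [[0,0.1,-9.4],0,0],
    [[0,0.1,-9.4],0,0],
    [[0,0.1,-9.4],0,0],
  ],
)

```text
clock: 3.5
position: [0.528, -0.0866, 0.1289]
ee_rot: [2.297, 2.142, 0.002]
ft_force: [-0.4, 0.1, 0.3]
finger_gap: 0.541
finger_force: 0.0
```

```bash
python3 -c "
from h import *
st([.5277,-.0892,.128],-4)"
```

```text
t 3.5 pos [ 0.528  -0.0866  0.1289] yawY -4.0 z [ 0.0019 -0.0001 -1.    ] j [-0.03    0.7412  0.2149  1.9805 -0.3365  0.4518  0.3643] F [-0.3891  0.0804  0.2749] T [-0.0742  0.0847  0.0159] gap 50.9 ff 0.0
shift cm [-0.0297 -0.2564 -0.0918]
turn 7.104116888098724e-05
```

drive_tool(
  rows=[
    [[0,0,0],0,0],
    [[0,0,0],0,0],
    [[0,0,0],0,0],
    [[0,0,0],0,0],
    [[0,0,0],0,0],
    [[0,0,0],0,0],
    [[0,0,0],0,0],
    [[0,0,0],0,0],
    [[0,0,0],0,0],
    [[0,0,0],0,0],
  ],
)

```text
clock: 4.33
position: [0.5276, -0.0867, 0.1278]
ee_rot: [2.298, 2.142, 0.0]
ft_force: [1.2, -0.2, -1.8]
finger_gap: 0.171
finger_force: 30.0
```

```bash
python3 -c "
from h import *
st([.5277,-.0892,.128],-4)"
```

```text
t 4.33 pos [ 0.5276 -0.0867  0.1278] yawY -4.01 z [ 0.0003 -0.0001 -1.    ] j [-0.0296  0.7433  0.2144  1.9807 -0.3366  0.4511  0.3645] F [ 1.23   -0.1522 -1.7927] T [-0.0903 -0.1319  0.0096] gap 16.1 ff 30.0
shift cm [ 0.0088 -0.2522  0.0204]
turn 8.985112700309958e-05
```

drive_tool(
  rows=[
    [[0,-0.2,0],-0.09,0],
    [[0,-0.2,0],-0.18,0],
    [[0,-0.2,0],-0.27,0],
    [[0,-0.2,0],-0.36,0],
    [[0,-0.2,0],-0.45,0],
    [[0,-0.2,0],-0.54,0],
    [[0,-0.2,0],-0.63,0],
    [[0,-0.2,0],-0.72,0],
    [[0,-0.2,0],-0.81,0],
    [[0,-0.2,0],-0.9,0],
  ],
)

```text
clock: 5.17
position: [0.5289, -0.0878, 0.1278]
ee_rot: [3.002, 0.924, 0.004]
ft_force: [3.1, 1.2, -5.2]
finger_gap: 0.169
finger_force: 30.0
```

```bash
python3 -c "
from h import *
st([.5277,-.0892,.128])"
```

```text
t 5.17 pos [ 0.5289 -0.0878  0.1278] yawY -55.77 z [ 0.0025  0.0007 -1.    ] j [-0.1715  0.7822  0.4441  1.9824 -0.6578  0.52   -0.2296] F [ 3.0716  1.2286 -5.2084] T [ 0.2845 -0.7189  0.0236] gap 15.9 ff 30.0
shift cm [-0.1178 -0.1447  0.0165]
```

drive_tool(
  rows=[
    [[0,0,0],-0.05,0],
    [[0,0,0],-0.1,0],
    [[0,0,0],-0.15,0],
    [[0,0,0],-0.2,0],
    [[0,0,0],-0.25,0],
    [[0,0,0],-0.3,0],
    [[0,0,0],-0.35,0],
    [[0,0,0],-0.4,0],
    [[0,0,0],-0.45,0],
    [[0,0,0],-0.5,0],
  ],
)

```text
clock: 6.0
position: [0.5291, -0.0885, 0.1278]
ee_rot: [3.137, 0.155, 0.005]
ft_force: [4.3, -0.7, -4.0]
finger_gap: 0.171
finger_force: 30.0
```

```bash
python3 -c "
from h import *
st([.5277,-.0892,.128])"
```

```text
t 6.0 pos [ 0.5291 -0.0885  0.1278] yawY -84.34 z [ 0.0031 -0.0007 -1.    ] j [-0.249   0.8167  0.5758  1.9842 -0.8089  0.5804 -0.5844] F [ 4.348  -0.6594 -3.9764] T [-0.0113 -0.8848  0.0417] gap 16.1 ff 30.0
shift cm [-0.1438 -0.0712  0.016 ]
```

drive_tool(
  rows=[
    [[0,0,0],-0.05,0],
    [[0,0,0],-0.1,0],
    [[0,0,0],-0.15,0],
    [[0,0,0],-0.2,0],
    [[0,0,0],-0.25,0],
    [[0,0,0],-0.3,0],
    [[0,0,0],-0.35,0],
    [[0,0,0],-0.4,0],
    [[0,0,0],-0.45,0],
    [[0,0,0],-0.5,0],
  ],
)

```text
clock: 6.83
position: [0.529, -0.0893, 0.1279]
ee_rot: [3.077, -0.625, 0.005]
ft_force: [5.1, -2.3, -4.5]
finger_gap: 0.173
finger_force: 30.0
```

```bash
python3 -c "
from h import *
st([.5277,-.0892,.128])"
```

```text
t 6.83 pos [ 0.529  -0.0893  0.1279] yawY -112.97 z [ 0.003  -0.0022 -1.    ] j [-0.3207  0.8605  0.7055  1.9862 -0.936   0.6545 -0.9647] F [ 5.1233 -2.3388 -4.5449] T [-0.4767 -0.812   0.1458] gap 16.3 ff 30.0
shift cm [-0.1317  0.0082  0.0142]
```

drive_tool(
  rows=[
    [[0,0,0],-0.02,0],
    [[0,0,0],-0.04,0],
    [[0,0,0],-0.06,0],
    [[0,0,0],-0.08,0],
    [[0,0,0],-0.1,0],
    [[0,0,0],-0.12,0],
    [[0,0,0],-0.14,0],
    [[0,0,0],-0.16,0],
    [[0,0,0],-0.18,0],
    [[0,0,0],-0.2,0],
  ],
)

```text
clock: 7.67
position: [0.5288, -0.0896, 0.1279]
ee_rot: [3.0, -0.927, 0.005]
ft_force: [5.6, -3.1, -6.0]
finger_gap: 0.169
finger_force: 30.0
```

```bash
python3 -c "
from h import *
st([.5277,-.0892,.128])"
```

```text
t 7.67 pos [ 0.5288 -0.0896  0.1279] yawY -124.34 z [ 0.0027 -0.0026 -1.    ] j [-0.3456  0.8792  0.7533  1.9871 -0.9782  0.6856 -1.1238] F [ 5.5527 -3.0997 -6.0103] T [-0.6922 -1.0601  0.2136] gap 15.8 ff 30.0
shift cm [-0.1146  0.0359  0.0125]
```

drive_tool(
  rows=[
    [[0,0,0],-0.05,0],
    [[0,0,0],-0.1,0],
    [[0,0,0],-0.15,0],
    [[0,0,0],-0.2,0],
    [[0,0,0],-0.25,0],
    [[0,0,0],-0.3,0],
    [[0,0,0],-0.33,0],
    [[0,0,0],-0.36,0],
    [[0,0,0],-0.38,0],
    [[0,0,0],-0.4,0],
  ],
)

```text
clock: 8.5
position: [0.5284, -0.09, 0.1279]
ee_rot: [2.755, -1.505, 0.005]
ft_force: [3.7, -3.7, -5.6]
finger_gap: 0.172
finger_force: 30.0
```

```bash
python3 -c "
from h import *
st([.5277,-.0892,.128])"
```

```text
t 8.5 pos [ 0.5284 -0.09    0.1279] yawY -147.28 z [ 0.002  -0.0034 -1.    ] j [-0.3806  0.9096  0.8238  1.9886 -1.0356  0.7349 -1.4709] F [ 3.6978 -3.7209 -5.6032] T [-0.9035 -0.8027  0.2098] gap 16.2 ff 30.0
shift cm [-0.0668  0.0839  0.013 ]
```

drive_tool(
  rows=[
    [[0,0,0],0,6],
    [[0,0,0],0,6],
    [[0,0,0],0,6],
    [[0,0,0],0,6],
    [[0,0,0],0,8],
    [[0,0,0],0,8],
    [[0,0,3],0,8],
    [[0,0,6],0,8],
    [[0,0,9],0.1,8],
    [[0,0,12],0.2,8],
  ],
)

```text
clock: 9.33
position: [0.527, -0.0887, 0.2489]
ee_rot: [2.896, -1.216, -0.001]
ft_force: [0.3, 0.4, -0.7]
finger_gap: 0.835
finger_force: 0.0
```

```bash
python3 -c "
from h import *
st([.6096,.2985,.19],-11)"
```

```text
t 9.33 pos [ 0.527  -0.0887  0.2489] yawY -135.55 z [-0.0013 -0.0007 -1.    ] j [-0.4674  0.7346  0.9645  1.9128 -0.7657  0.9167 -1.4839] F [ 0.2939  0.4176 -0.6775] T [0.1265 0.1381 0.0779] gap 78.5 ff 0.0
shift cm [ 8.263  38.7233 -5.8884]
turn -0.9678539799903476
```

drive_tool(
  rows=[
    [[8.2,38.7,0],2.174,9.4],
    [[8.2,38.7,0],2.174,9.4],
    [[8.2,38.7,0],2.174,9.4],
    [[8.2,38.7,0],2.174,9.4],
    [[8.2,38.7,0],2.174,9.4],
    [[8.2,38.7,0],2.174,9.4],
    [[8.2,38.7,0],2.174,9.4],
    [[8.2,38.7,0],2.174,9.4],
    [[8.2,38.7,0],2.174,9.4],
    [[8.2,38.7,0],2.174,9.4],
  ],
)

```text
clock: 10.17
position: [0.6087, 0.3054, 0.2472]
ee_rot: [-3.054, -0.721, -0.001]
ft_force: [-0.7, 0.9, 0.4]
finger_gap: 1.0
finger_force: 0.0
```

```bash
python3 -c "
from h import *
im,d,W=snap('top'); blocks(im,W)
x,y,z=W[...,0],W[...,1],W[...,2]
pl=(np.hypot(x-.528,y+.089)<.045)&(z>.05)&(z<.064)
print('plug',pl.sum(),rect(W[pl][:,:2]))
st([.6096,.2985,.19])"
```

```text
comp [200 195  39  19 513] c [0.6098 0.299 ] size [ 40.3561 107.948 ] ang 79.0 slope 0.124 z [0.0119 0.0199 0.0276] thick dir [0.1913 0.9815]
comp [462 207  27  40 536] c [ 0.4971 -0.4203] size [ 39.6205 106.7451] ang 152.7 slope -0.131 z [0.0119 0.0202 0.0279] thick dir [ 0.8884 -0.4592]
comp [203 250  39  21 495] c [0.4503 0.2936] size [ 38.4915 106.9726] ang 72.0 slope -0.128 z [0.0128 0.0204 0.0281] thick dir [-0.3085 -0.9512]
plug 105 (array([ 0.5282, -0.0894]), array([15.7724, 50.0867]), np.float32(121.79352))
t 10.22 pos [0.6089 0.3083 0.247 ] yawY -62.91 z [ 0.0002  0.0057 -1.    ] j [-0.8515  0.8203  0.6528  1.4862 -0.5542  1.0219 -1.1575] F [0.6123 3.6624 0.3215] T [0.1866 0.0028 0.004 ] gap 94.1 ff 0.0
shift cm [ 0.0743 -0.977  -5.6989]
```

drive_tool(
  rows=[
    [[0,0,-1],0.91,9.4],
    [[0,0,-2],0.91,9.4],
    [[0,0,-3],0.91,9.4],
    [[0,0,-4],0.91,9.4],
    [[0,0,-5],0.91,9.4],
    [[0,0,-6],0.91,9.4],
    [[0,0,-7],0.91,9.4],
    [[0,0,-8],0.91,9.4],
    [[0,0,-8],0.91,9.4],
    [[0,0,-8],0.91,9.4],
  ],
)

```text
clock: 11.05
position: [0.6092, 0.2975, 0.1674]
ee_rot: [-2.444, -1.973, 0.002]
ft_force: [1.1, -0.5, 0.6]
finger_gap: 1.001
finger_force: 0.0
```

```bash
python3 -c "
from h import *
st([.6098,.2988,.101],-11)"
```

```text
t 11.05 pos [0.6092 0.2975 0.1674] yawY -12.17 z [-0.0013 -0.0009 -1.    ] j [-0.7018  0.8533  0.373   1.5479 -0.3864  0.8157 -0.3901] F [ 1.0979 -0.5158  0.6158] T [-0.0317  0.0193  0.0084] gap 94.1 ff 0.0
shift cm [ 0.0648  0.1267 -6.6402]
turn 0.020497106789033867
```

drive_tool(
  rows=[
    [[0,0.1,-2.5],0.02,9],
    [[0.05,0.1,-5],0.02,8],
    [[0.05,0.1,-6.6],0.02,6],
    [[0.05,0.1,-6.6],0.02,2],
    [[0.05,0.1,-6.6],0.02,2],
    [[0.05,0.1,-6.6],0.02,2],
    [[0.05,0.1,-6.6],0.02,2],
    [[0.05,0.1,-6.6],0.02,2],
    [[0.05,0.1,-6.6],0.02,2],
    [[0.05,0.1,-6.6],0.02,2],
  ],
)

```text
clock: 11.88
position: [0.6105, 0.2996, 0.1031]
ee_rot: [2.422, 2.0, 0.003]
ft_force: [-0.4, -0.8, 5.1]
finger_gap: 0.448
finger_force: 30.0
```

drive_tool(
  rows=[
    [[0,0,0],0,2],
    [[0,0,0],0,2],
    [[0,0,0],0,2],
    [[0,0,0],0,2],
    [[0,0,0],0,2],
    [[0,0,2],0,2],
    [[0,0,4],0,2],
    [[0,0,6],0,2],
    [[0,0,8],0,2],
    [[0,0,8],0,2],
  ],
)

```text
clock: 12.72
position: [0.6121, 0.2999, 0.186]
ee_rot: [2.421, 1.999, 0.011]
ft_force: [0.9, -0.2, 0.1]
finger_gap: 0.443
finger_force: 30.0
```

```bash
python3 -c "
from h import *
st([.5567,.0529,.18],-11.5)"
```

```text
t 12.72 pos [0.6121 0.2999 0.186 ] yawY -10.89 z [ 0.0065  0.0029 -1.    ] j [-0.7049  0.8317  0.3775  1.5335 -0.3739  0.8412 -0.3802] F [ 0.8832 -0.1843  0.1071] T [-0.0042  0.0047 -0.0052] gap 41.6 ff 30.0
shift cm [ -5.5402 -24.7023  -0.5978]
turn -0.01059045257927964
```

drive_tool(
  rows=[
    [[-5.5,-24.7,0],-0.01,2],
    [[-5.5,-24.7,0],-0.01,2],
    [[-5.5,-24.7,0],-0.01,2],
    [[-5.5,-24.7,0],-0.01,2],
    [[-5.5,-24.7,0],-0.01,2],
    [[-5.5,-24.7,0],-0.01,2],
    [[-5.5,-24.7,0],-0.01,2],
    [[-5.5,-24.7,0],-0.01,2],
    [[-5.5,-24.7,0],-0.01,2],
    [[-5.5,-24.7,0],-0.01,2],
  ],
)

```text
clock: 13.55
position: [0.5552, 0.0543, 0.1814]
ee_rot: [-2.429, -1.991, -0.001]
ft_force: [0.6, 0.2, -0.1]
finger_gap: 0.443
finger_force: 30.0
```

```bash
python3 -c "
from h import *
im,d,W=snap('top'); blocks(im,W,zr=(.008,.16))
st([.5567,.0529,.112],-11.5)"
```

```text
comp [314 207  11  16 135] c [0.548  0.0169] size [28.3052 39.3601] ang 168.3 slope -0.001 z [0.0885 0.0929 0.0978] thick dir [ 0.9793 -0.2025]
comp [462 207  27  40 542] c [ 0.4972 -0.4205] size [ 40.3906 107.9509] ang 152.8 slope -0.126 z [0.0122 0.0196 0.0282] thick dir [ 0.8891 -0.4577]
comp [203 250  25  11 167] c [0.4643 0.3124] size [28.4939 68.1779] ang 83.3 slope -0.134 z [0.0116 0.0172 0.0234] thick dir [-0.1171 -0.9931]
t 13.6 pos [0.5552 0.0546 0.1814] yawY -11.28 z [-0.0002  0.0011 -1.    ] j [-0.354   0.6872  0.3212  1.8931 -0.3553  0.6171 -0.0053] F [ 0.5857 -0.6631  0.4563] T [-0.0621  0.0831  0.0042] gap 41.7 ff 30.0
shift cm [ 0.1534 -0.1662 -6.9383]
turn -0.0038095048571199293
```

drive_tool(
  rows=[
    [[0.15,-0.15,-2.5],0,2],
    [[0.15,-0.15,-5],0,2],
    [[0.15,-0.15,-6.2],0,2],
    [[0.15,-0.15,-6.8],0,2],
    [[0.15,-0.15,-7.1],0,2],
    [[0.15,-0.15,-7.1],0,2],
    [[0.15,-0.15,-7.1],0,4],
    [[0.15,-0.15,-7.1],0,6],
    [[0.15,-0.15,-7.1],0,6],
    [[0.15,-0.15,-7.1],0,7],
  ],
)

```text
clock: 14.43
position: [0.5568, 0.051, 0.1112]
ee_rot: [2.432, 1.988, 0.001]
ft_force: [-0.6, 0.5, 0.0]
finger_gap: 0.62
finger_force: 0.0
```

drive_tool(
  rows=[
    [[0,0,0],0,8],
    [[0,0,0],0,8],
    [[0,0,0],0,9],
    [[0,0,3],0,9.4],
    [[0,0,6],0,9.4],
    [[0,0,9],0,9.4],
    [[-3,4,11],0,9.4],
    [[-5,8,11],0,9.4],
    [[-7,12,11],-0.1,9.4],
    [[-9,16,11],-0.1,9.4],
  ],
)

```text
clock: 15.27
position: [0.4749, 0.1937, 0.2215]
ee_rot: [2.534, 1.857, 0.002]
ft_force: [0.4, 0.2, 0.0]
finger_gap: 1.002
finger_force: 0.0
```

```bash
python3 -c "
from h import *
im,d,W=snap('scene'); blocks(im,W,zr=(.008,.16))
st([.4505,.2938,.17],-17.8)"
```

```text
comp [361 111  26  20 138] c [0.3232 0.4312] size [  8.8569 140.0061] ang 101.8 slope -0.019 z [0.0103 0.0245 0.0377] thick dir [ 0.2053 -0.9787]
comp [349 151  28  12 250] c [0.4528 0.2933] size [ 42.177  101.5315] ang 71.7 slope -0.081 z [0.011  0.0206 0.0274] thick dir [-0.314  -0.9494]
comp [300 193  34  19 382] c [0.5587 0.0495] size [ 41.1131 104.1916] ang 78.1 slope 0.104 z [0.019  0.0286 0.036 ] thick dir [0.2057 0.9786]
comp [158 238  20  31 436] c [ 0.5011 -0.422 ] size [ 40.9765 104.1015] ang 153.0 slope -0.079 z [0.0145 0.0221 0.0291] thick dir [ 0.8908 -0.4544]
t 15.32 pos [0.4696 0.2038 0.2204] yawY -16.53 z [-0.0054  0.0061 -1.    ] j [-0.7312  0.586   0.4043  1.988  -0.384   0.6442 -0.3641] F [-3.5105  5.6129 -0.8646] T [0.33   0.4151 0.026 ] gap 94.2 ff 0.0
shift cm [-1.9086  8.9977 -5.0356]
turn -0.022160572219061397
```

drive_tool(
  rows=[
    [[-1.6,8.3,0],-0.014,9.4],
    [[-1.6,8.3,0],-0.014,9.4],
    [[-1.6,8.3,-2],-0.014,9.4],
    [[-1.6,8.3,-5],-0.014,9.4],
    [[-1.6,8.3,-5],-0.014,9.4],
    [[-1.6,8.3,-5],-0.014,9.4],
    [[-1.6,8.3,-5],-0.014,9.4],
    [[-1.6,8.3,-5],-0.014,9.4],
    [[-1.6,8.3,-5],-0.014,9.4],
    [[-1.6,8.3,-5],-0.014,9.4],
  ],
)

```text
clock: 16.15
position: [0.4603, 0.2754, 0.1718]
ee_rot: [-2.542, -1.846, -0.003]
ft_force: [-0.4, -0.2, -0.3]
finger_gap: 0.997
finger_force: 0.0
```

```bash
python3 -c "
from h import *
st([.4507,.2937,.101],-17.8)"
```

```text
t 16.15 pos [0.4603 0.2754 0.1718] yawY -18.04 z [ 0.0016  0.0012 -1.    ] j [-0.8357  0.6895  0.3758  1.9596 -0.4467  0.5716 -0.4725] F [-0.4064 -0.1545 -0.3376] T [-0.079   0.1035 -0.0285] gap 93.7 ff 0.0
shift cm [-0.9644  1.8289 -7.0826]
turn 0.004220461092884139
```

drive_tool(
  rows=[
    [[-0.95,1.85,0],0,9.4],
    [[-0.95,1.85,-2],0,9.4],
    [[-0.95,1.85,-4],0,9.4],
    [[-0.95,1.85,-6],0,8],
    [[-0.95,1.85,-7],0,6],
    [[-0.95,1.85,-7],0,2],
    [[-0.95,1.85,-7],0,2],
    [[-0.95,1.85,-7],0,2],
    [[-0.95,1.85,-7],0,2],
    [[-0.95,1.85,-7],0,2],
  ],
)

```text
clock: 16.98
position: [0.4507, 0.2943, 0.1017]
ee_rot: [2.542, 1.847, 0.003]
ft_force: [0.2, 0.9, 0.1]
finger_gap: 0.54
finger_force: 0.0
```

drive_tool(
  rows=[
    [[0,0,0],0,2],
    [[0,0,0],0,2],
    [[0,0,0],0,2],
    [[0,0,0],0,2],
    [[0,0,0],0,2],
    [[0,0,3],0,2],
    [[0,0,6],0,2],
    [[0,0,9],0,2],
    [[0,0,10],0,2],
    [[0,0,10],0,2],
  ],
)

```text
clock: 17.82
position: [0.4513, 0.2948, 0.2029]
ee_rot: [2.541, 1.847, 0.008]
ft_force: [-0.1, 0.3, -2.1]
finger_gap: 0.443
finger_force: 30.0
```

```bash
python3 -c "
from h import *
st([.5567,.0529,.2],-11.5)"
```

```text
t 17.82 pos [0.4513 0.2948 0.2029] yawY -17.98 z [ 0.0041  0.0029 -1.    ] j [-0.9055  0.6465  0.4218  1.9355 -0.4249  0.6419 -0.5289] F [-0.0817  0.2941 -2.1201] T [-0.0518  0.1269  0.0105] gap 41.6 ff 30.0
shift cm [ 10.5408 -24.1867  -0.2928]
turn 0.11305427957846373
```

drive_tool(
  rows=[
    [[10.5,-24.2,0],0.113,2],
    [[10.5,-24.2,0],0.113,2],
    [[10.5,-24.2,0],0.113,2],
    [[10.5,-24.2,0],0.113,2],
    [[10.5,-24.2,0],0.113,2],
    [[10.5,-24.2,0],0.113,2],
    [[10.5,-24.2,0],0.113,2],
    [[10.5,-24.2,0],0.113,2],
    [[10.5,-24.2,0],0.113,2],
    [[10.5,-24.2,0],0.113,2],
  ],
)

```text
clock: 18.65
position: [0.5539, 0.0537, 0.1993]
ee_rot: [-2.429, -1.987, 0.003]
ft_force: [-0.2, 0.4, -0.8]
finger_gap: 0.449
finger_force: 30.0
```

```bash
python3 -c "
from h import *
im,d,W=snap('top'); blocks(im,W,zr=(.008,.16))
st([.5567,.0524,.138],-11.5)"
```

```text
comp [315 206  11  20 189] c [0.5461 0.0136] size [27.7595 41.4635] ang 170.9 slope -0.7 z [0.022  0.1219 0.1277] thick dir [ 0.9874 -0.1582]
comp [462 207  27  40 540] c [ 0.4977 -0.4203] size [ 40.2059 106.5311] ang 153.1 slope -0.129 z [0.0119 0.0198 0.0283] thick dir [ 0.8914 -0.4532]
t 18.7 pos [0.554  0.0542 0.1996] yawY -11.36 z [-0.0026  0.0012 -1.    ] j [-0.3659  0.6602  0.3395  1.883  -0.343   0.658  -0.0161] F [-1.5217  0.2596 -1.7483] T [-0.0174  0.0899  0.0072] gap 41.9 ff 30.0
shift cm [ 0.2676 -0.1772 -6.1585]
turn -0.0024045580271891864
```

drive_tool(
  rows=[
    [[0.25,-0.15,-2.5],0,2],
    [[0.25,-0.15,-5],0,2],
    [[0.25,-0.15,-6],0,2],
    [[0.25,-0.15,-6.2],0,2],
    [[0.25,-0.15,-6.4],0,2],
    [[0.25,-0.15,-6.6],0,2],
    [[0.25,-0.15,-6.8],0,2],
    [[0.25,-0.15,-6.8],0,2],
    [[0.25,-0.15,-6.8],0,2],
    [[0.25,-0.15,-6.8],0,2],
  ],
)

```text
clock: 19.53
position: [0.5584, 0.0511, 0.1335]
ee_rot: [2.432, 1.987, 0.003]
ft_force: [0.9, 2.2, 3.5]
finger_gap: 0.447
finger_force: 30.0
```

```bash
python3 -c "
from h import *
im,d,W=snap('scene'); blocks(im,W,zr=(.008,.16))
st([.5567,.0524,.131],-11.5)"
```

```text
comp [353 110  34  22 198] c [0.3238 0.4252] size [ 39.7521 146.7509] ang 87.5 slope -0.004 z [0.0091 0.0245 0.0373] thick dir [-0.0428 -0.9991]
comp [300 192  17  18 194] c [0.5546 0.0198] size [42.1396 46.3425] ang 81.2 slope -0.166 z [0.0242 0.0561 0.0611] thick dir [-0.1534 -0.9882]
comp [367 234  25  22 123] c [0.7821 0.1391] size [14.6044 91.8736] ang 11.8 slope -0.006 z [0.0099 0.0124 0.0155] thick dir [-0.9789 -0.2045]
comp [158 238  20  31 434] c [ 0.5015 -0.4219] size [ 40.2865 104.5359] ang 153.4 slope -0.08 z [0.0145 0.0223 0.0289] thick dir [ 0.8942 -0.4477]
t 19.58 pos [0.5584 0.0509 0.1334] yawY -11.51 z [ 0.002   0.0006 -1.    ] j [-0.3183  0.7632  0.2783  1.9097 -0.393   0.5197  0.0295] F [0.1959 1.9438 3.7588] T [ 0.7196 -0.0888  0.0358] gap 42.0 ff 30.0
shift cm [-0.1676  0.1522 -0.243 ]
turn 0.00012184913590267471
```

Contact made; lower a touch more, release and withdraw.

drive_tool(
  rows=[
    [[-0.1,0.1,-0.2],0,2],
    [[-0.1,0.1,-0.2],0,2],
    [[-0.1,0.1,-0.2],0,4.5],
    [[-0.1,0.1,-0.2],0,5],
    [[-0.1,0.1,-0.2],0,6],
    [[-0.1,0.1,-0.2],0,7],
    [[-0.1,0.1,-0.2],0,8],
    [[-0.1,0.1,2],0,9],
    [[-0.1,0.1,5],0,9.4],
    [[-0.1,0.1,9],0,9.4],
  ],
)

```text
clock: 20.42
position: [0.555, 0.0515, 0.2215]
ee_rot: [-2.431, -1.985, 0.008]
ft_force: [1.1, -0.8, 0.3]
finger_gap: 0.921
finger_force: 0.0
```

drive_tool(
  rows=[
    [[0,0,3],0,9.4],
    [[-1,-4,3],-0.12,9.4],
    [[-2,-8,3],-0.24,9.4],
    [[-3,-12,3],-0.36,9.4],
    [[-4,-16,3],-0.48,9.4],
    [[-5,-20,3],-0.6,9.4],
    [[-5.5,-24,3],-0.72,9.4],
    [[-5.5,-28,3],-0.84,9.4],
    [[-5.5,-31,3],-0.96,9.4],
    [[-5.5,-31,3],-0.96,9.4],
  ],
)

```text
clock: 21.25
position: [0.5, -0.2663, 0.2534]
ee_rot: [3.073, 0.617, -0.001]
ft_force: [-0.3, -0.2, -0.2]
finger_gap: 1.001
finger_force: 0.0
```

```bash
python3 -c "
from h import *
for c in('top','scene'):
  im,d,W=snap(c); blocks(im,W,zr=(.008,.16))
st([.499,-.421,.18],63)"
```

```text
comp [288 206  39  20 550] c [0.5582 0.0496] size [ 41.3376 105.4739] ang 78.3 slope -0.006 z [0.0428 0.0488 0.0533] thick dir [-0.202  -0.9794]
comp [462 211  27  36 429] c [ 0.4974 -0.421 ] size [ 39.7811 106.6876] ang 152.1 slope -0.12 z [0.0115 0.0187 0.0266] thick dir [ 0.8839 -0.4676]
comp [354 110  33  22 200] c [0.3228 0.4272] size [ 38.4696 143.9012] ang 87.6 slope -0.001 z [0.0096 0.0237 0.0375] thick dir [-0.0411 -0.9992]
comp [299 190  35  22 497] c [0.5596 0.0468] size [ 42.1554 106.2834] ang 76.9 slope -0.018 z [0.0198 0.0493 0.0537] thick dir [-0.227  -0.9739]
comp [367 234  24  22 122] c [0.782  0.1387] size [15.9935 91.0346] ang 11.7 slope -0.006 z [0.0095 0.0127 0.0163] thick dir [-0.979  -0.2036]
comp [158 238  20  31 435] c [ 0.5013 -0.4213] size [ 39.7928 105.4648] ang 152.8 slope -0.082 z [0.0144 0.0224 0.0292] thick dir [ 0.8893 -0.4572]
t 21.35 pos [ 0.5011 -0.2595  0.2524] yawY -66.62 z [-0.0008 -0.0002 -1.    ] j [ 0.0339  0.647   0.6287  1.8254 -0.4988  0.8331 -0.2517] F [0.5381 0.0369 0.001 ] T [-0.0017  0.1236  0.0043] gap 94.2 ff 0.0
shift cm [ -0.2055 -16.1456  -7.2415]
turn -0.8793141624878206
```

drive_tool(
  rows=[
    [[-0.2,-16.1,-2],-0.88,9.4],
    [[-0.2,-16.1,-4],-0.88,9.4],
    [[-0.2,-16.1,-6],-0.88,9.4],
    [[-0.2,-16.1,-7],-0.88,9.4],
    [[-0.2,-16.1,-7],-0.88,9.4],
    [[-0.2,-16.1,-7],-0.88,9.4],
    [[-0.2,-16.1,-7],-0.88,9.4],
    [[-0.2,-16.1,-7],-0.88,9.4],
    [[-0.2,-16.1,-7],-0.88,9.4],
    [[-0.2,-16.1,-7],-0.88,9.4],
  ],
)

```text
clock: 22.18
position: [0.5005, -0.418, 0.1826]
ee_rot: [-3.056, 0.723, -0.0]
ft_force: [-0.4, -0.0, -0.2]
finger_gap: 1.002
finger_force: 0.0
```

```bash
python3 -c "
from h import *
im,d,W=snap('scene'); blocks(im,W)
st([.499,-.421,.101],63)"
```

```text
comp [353 110  34  23 200] c [0.3242 0.4255] size [ 39.7228 146.4392] ang 86.8 slope 0.0 z [0.0101 0.0238 0.0378] thick dir [0.056  0.9984]
comp [299 190  35  22 490] c [0.5595 0.0466] size [ 39.2114 107.4104] ang 78.3 slope -0.018 z [0.0194 0.0491 0.0533] thick dir [-0.203  -0.9792]
comp [158 238  20  32 437] c [ 0.5024 -0.422 ] size [ 40.9748 104.542 ] ang 151.8 slope -0.076 z [0.0151 0.0224 0.0291] thick dir [ 0.8816 -0.472 ]
t 22.23 pos [ 0.5003 -0.4183  0.1829] yawY -116.7 z [ 0.0006  0.0008 -1.    ] j [ 0.2363  0.9068  0.7736  1.6273 -0.7572  0.9312 -0.745 ] F [ 0.5681 -0.2746 -0.0168] T [-0.0138  0.1497 -0.0151] gap 94.0 ff 0.0
shift cm [-0.1313 -0.2661 -8.186 ]
turn -0.005208638943365803
```

drive_tool(
  rows=[
    [[-0.1,-0.25,-2],0,9.4],
    [[-0.1,-0.25,-4],0,9.4],
    [[-0.1,-0.25,-6],0,8],
    [[-0.1,-0.25,-8.1],0,6],
    [[-0.1,-0.25,-8.1],0,2],
    [[-0.1,-0.25,-8.1],0,2],
    [[-0.1,-0.25,-8.1],0,2],
    [[-0.1,-0.25,-8.1],0,2],
    [[-0.1,-0.25,-8.1],0,2],
    [[-0.1,-0.25,-8.1],0,2],
  ],
)

```text
clock: 23.07
position: [0.4991, -0.4221, 0.1027]
ee_rot: [3.055, -0.731, 0.002]
ft_force: [0.4, 0.3, -0.1]
finger_gap: 0.468
finger_force: 0.0
```

drive_tool(
  rows=[
    [[0,0,0],0,2],
    [[0,0,0],0,2],
    [[0,0,0],0,2],
    [[0,0,0],0,2],
    [[0,0,3],0,2],
    [[0,0,6],0,2],
    [[0,0,9],0,2],
    [[0,0,12],0,2],
    [[0,0,14],0,2],
    [[0,0,14],0,2],
  ],
)

```text
clock: 23.9
position: [0.4996, -0.4238, 0.2461]
ee_rot: [3.051, -0.731, 0.01]
ft_force: [-0.5, -1.2, -0.9]
finger_gap: 0.444
finger_force: 30.0
```

```bash
python3 -c "
from h import *
st([.5577,.0505,.22],-101.5)"
```

```text
t 23.9 pos [ 0.4996 -0.4238  0.2461] yawY -116.94 z [ 0.0052 -0.0053 -1.    ] j [ 0.2174  0.8397  0.8314  1.5789 -0.6958  1.0324 -0.7918] F [-0.537  -1.1571 -0.9283] T [-0.008   0.1502 -0.0061] gap 41.7 ff 30.0
shift cm [ 5.8113 47.4319 -2.6145]
turn 0.26944080725083364
```

drive_tool(
  rows=[
    [[5.8,47.4,-1],0.27,2],
    [[5.8,47.4,-1],0.27,2],
    [[5.8,47.4,-1],0.27,2],
    [[5.8,47.4,-1],0.27,2],
    [[5.8,47.4,-1],0.27,2],
    [[5.8,47.4,-1],0.27,2],
    [[5.8,47.4,-1],0.27,2],
    [[5.8,47.4,-1],0.27,2],
    [[5.8,47.4,-1],0.27,2],
    [[5.8,47.4,-1],0.27,2],
  ],
)

```text
clock: 24.73
position: [0.5484, -0.0061, 0.2317]
ee_rot: [3.126, -0.314, -0.003]
ft_force: [0.7, -0.3, -0.8]
finger_gap: 0.444
finger_force: 30.0
```

```bash
python3 -c "
from h import *
st([.5577,.0505,.2],-101.5)"
```

```text
t 24.73 pos [ 0.5484 -0.0061  0.2317] yawY -101.47 z [-0.0021  0.     -1.    ] j [-0.5459  0.7259  0.829   1.8885 -0.7075  0.8521 -1.1184] F [ 0.7109 -0.2543 -0.7968] T [-0.047   0.0856  0.002 ] gap 41.7 ff 30.0
shift cm [ 0.9288  5.6556 -3.1666]
turn -0.0005578319979467599
```

drive_tool(
  rows=[
    [[0.9,4,0],0,2],
    [[0.9,5.5,0],0,2],
    [[0.9,5.5,-2],0,2],
    [[0.9,5.5,-4],0,2],
    [[0.9,5.5,-5.5],0,2],
    [[0.9,5.5,-5.5],0,2],
    [[0.9,5.5,-5.5],0,2],
    [[0.9,5.5,-5.5],0,2],
    [[0.9,5.5,-5.5],0,2],
    [[0.9,5.5,-5.5],0,2],
  ],
)

```text
clock: 25.57
position: [0.5587, 0.0463, 0.1788]
ee_rot: [-3.126, 0.314, -0.002]
ft_force: [0.7, -0.4, -1.0]
finger_gap: 0.446
finger_force: 30.0
```

```bash
python3 -c "
from h import *
im,d,W=snap('scene'); blocks(im,W,zr=(.008,.2))
st([.5577,.0505,.153],-101.5)"
```

```text
comp [353 110  34  22 199] c [0.3232 0.4238] size [ 37.8678 148.384 ] ang 86.5 slope 0.004 z [0.0095 0.0248 0.0378] thick dir [0.0605 0.9982]
comp [299 175  35  37 666] c [0.5387 0.0723] size [102.104  178.5269] ang 133.0 slope -0.149 z [0.0204 0.0879 0.1054] thick dir [ 0.682  -0.7314]
comp [367 234  24  22 120] c [0.7823 0.1397] size [14.3423 91.9598] ang 11.9 slope -0.01 z [0.0097 0.0127 0.0158] thick dir [-0.9784 -0.2069]
t 25.62 pos [0.5587 0.0465 0.1788] yawY -101.48 z [ 0.0014  0.0003 -1.    ] j [-0.593   0.8076  0.7626  1.8955 -0.7977  0.7722 -1.148 ] F [-0.1502  1.2362 -0.9406] T [0.0441 0.1016 0.0477] gap 41.7 ff 30.0
shift cm [-0.0967  0.4042 -2.5761]
turn -0.00035047016560571916
```

drive_tool(
  rows=[
    [[-0.1,0.4,-1],0,2],
    [[-0.1,0.4,-2],0,2],
    [[-0.1,0.4,-2.4],0,2],
    [[-0.1,0.4,-2.7],0,2],
    [[-0.1,0.4,-2.7],0,2],
    [[-0.1,0.4,-2.7],0,2],
    [[-0.1,0.4,-2.7],0,2],
    [[-0.1,0.4,-2.7],0,2],
    [[-0.1,0.4,-2.7],0,4.5],
    [[-0.1,0.4,-2.7],0,5],
  ],
)

```text
clock: 26.45
position: [0.5572, 0.0505, 0.1508]
ee_rot: [-3.126, 0.314, -0.0]
ft_force: [-0.2, -0.2, -1.0]
finger_gap: 0.516
finger_force: 0.0
```

drive_tool(
  rows=[
    [[0,0,0],0,6],
    [[0,0,0],0,7],
    [[0,0,0],0,8],
    [[0,0,0],0,8],
    [[0,0,3],0,8],
    [[0,0,6],0,8],
    [[0,0,9],0,9],
    [[0,-4,10],0,9],
    [[1,-8,10],-0.06,9],
    [[1.5,-12,10],-0.06,9],
  ],
)

```text
clock: 27.28
position: [0.5734, -0.0698, 0.252]
ee_rot: [-3.115, 0.406, -0.004]
ft_force: [1.5, -1.0, 0.3]
finger_gap: 0.96
finger_force: 0.0
```

```bash
python3 -c "
from h import *
for c in('top','scene'):
  im,d,W=snap(c,c+'3.png'); blocks(im,W,zr=(.008,.16))
  x,y,z=W[...,0],W[...,1],W[...,2]
  wk=(np.hypot(x-.608,y+.299)<.07)&(z>.01)&(z<.055); print('weight',wk.sum() and rect(W[wk][:,:2]))
  kn=(np.hypot(x-.608,y+.299)<.07)&(z>.037)&(z<.055); print('knob',kn.sum(),W[kn].mean(0))
st([.6085,-.299,.2])"
```

```text
weight (array([ 0.5886, -0.3017]), array([ 89.4276, 104.0994]), np.float32(108.29269))
knob 58 [ 0.5944 -0.3226  0.0439]
comp [353 110  34  23 200] c [0.3238 0.4235] size [ 39.4781 150.9618] ang 87.0 slope 0.004 z [0.0097 0.024  0.037 ] thick dir [0.052  0.9986]
comp [299 181  35  30 638] c [0.5603 0.0488] size [ 98.8196 101.6737] ang 124.5 slope 0.033 z [0.0295 0.0657 0.0783] thick dir [-0.5665  0.8241]
comp [367 234  24  21 121] c [0.7816 0.1381] size [15.2906 92.4856] ang 11.6 slope 0.01 z [0.0101 0.0128 0.0164] thick dir [0.9794 0.2019]
weight (array([ 0.5936, -0.3214]), array([60.939, 93.285]), np.float32(17.40555))
knob 57 [ 0.5956 -0.3221  0.045 ]
t 27.38 pos [ 0.5721 -0.0782  0.2525] yawY -105.52 z [ 0.0032 -0.0065 -1.    ] j [-0.4238  0.7389  0.8601  1.7959 -0.6834  0.929  -1.1051] F [-0.2095 -0.5504 -1.1754] T [0.0803 0.2049 0.0145] gap 89.8 ff 0.0
shift cm [  3.636  -22.08    -5.2535]
```

View pics/scene3.png

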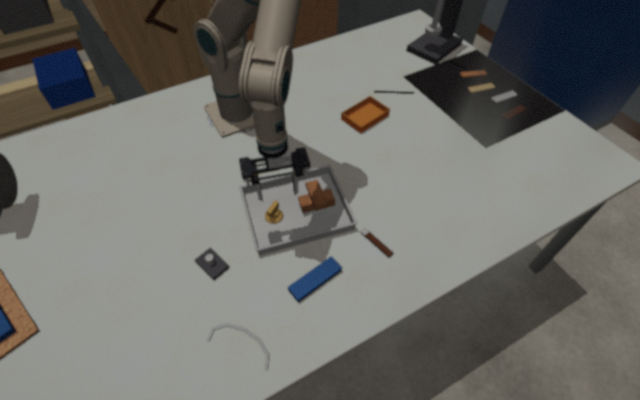

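drive_tool(
  rows=[
    [[2.2,-24.4,-4],0.575,7],
    [[2.2,-24.4,-4],0.575,7],
    [[2.2,-24.4,-4],0.575,7],
    [[2.2,-24.4,-4],0.575,7],
    [[2.2,-24.4,-4],0.575,7],
    [[2.2,-24.4,-4],0.575,7],
    [[2.2,-24.4,-4],0.575,7],
    [[2.2,-24.4,-4],0.575,7],
    [[2.2,-24.4,-4],0.575,7],
    [[2.2,-24.4,-4],0.575,7],
  ],
)

```text
clock: 28.22
position: [0.5948, -0.3113, 0.2107]
ee_rot: [-3.101, -0.495, -0.0]
ft_force: [0.7, -0.4, 0.4]
finger_gap: 0.741
finger_force: 0.0
```

```bash
python3 -c "
from h import *
for c in('top','scene'):
  im,d,W=snap(c); blocks(im,W,zr=(.045,.16))
  x,y,z=W[...,0],W[...,1],W[...,2]
  kn=(np.hypot(x-.595,y+.322)<.06)&(z>.037)&(z<.055); print('knob',kn.sum(),W[kn].mean(0))
  wk=(np.hypot(x-.595,y+.322)<.06)&(z>.01)&(z<.055); print('weight',wk.sum() and rect(W[wk][:,:2]))
st([.5945,-.3225,.117],-72.6)"
```

```text
comp [288 195  36  40 793] c [0.5543 0.0528] size [92.8176 97.0957] ang 32.1 slope 0.046 z [0.0473 0.0668 0.0767] thick dir [0.8474 0.531 ]
knob 0 [nan nan nan]
weight (array([ 0.5616, -0.3585]), array([ 3.8477, 11.7182]), np.float32(112.14589))
comp [299 181  34  29 548] c [0.5625 0.0476] size [ 99.654  100.7374] ang 117.9 slope 0.01 z [0.0488 0.0687 0.0783] thick dir [-0.4684  0.8835]
knob 58 [ 0.5955 -0.322   0.0449]
weight (array([ 0.5935, -0.3215]), array([60.6682, 91.9893]), np.float32(17.660355))
t 28.32 pos [ 0.595  -0.3112  0.211 ] yawY -71.81 z [ 0.0003  0.0011 -1.    ] j [ 0.1065  0.842   0.6187  1.5466 -0.5674  0.9387 -0.3438] F [ 1.1319 -0.1042  0.4309] T [-0.0059  0.138  -0.0484] gap 70.1 ff 0.0
shift cm [-0.0532 -1.1287 -9.4044]
turn -0.01376235771605724<string>:6: RuntimeWarning: Mean of empty slice.
  ret = um.true_divide(
```

drive_tool(
  rows=[
    [[-0.05,-1.1,0],-0.01,7],
    [[-0.05,-1.1,-2],-0.01,7],
    [[-0.05,-1.1,-4],-0.01,7],
    [[-0.05,-1.1,-7],-0.01,6],
    [[-0.05,-1.1,-9.3],-0.01,6],
    [[-0.05,-1.1,-9.3],-0.01,1],
    [[-0.05,-1.1,-9.3],-0.01,1],
    [[-0.05,-1.1,-9.3],-0.01,1],
    [[-0.05,-1.1,-9.3],-0.01,1],
    [[-0.05,-1.1,-9.3],-0.01,1],
  ],
)

```text
clock: 29.15
position: [0.5944, -0.3245, 0.1198]
ee_rot: [3.105, 0.477, 0.003]
ft_force: [-1.9, 5.0, 3.7]
finger_gap: 0.318
finger_force: 2.5
```

drive_tool(
  rows=[
    [[0,0,0],0,1],
    [[0,0,0],0,1],
    [[0,0,0],0,1],
    [[0,0,0],0,1],
    [[0,0,0],0,1],
    [[0,0,0],0,1],
    [[0,0,0],0,1],
    [[0,0,0],0,1],
    [[0,0,0],0,1],
    [[0,0,0],0,1],
  ],
)

```text
clock: 29.98
position: [0.5939, -0.3225, 0.1192]
ee_rot: [-3.101, -0.478, -0.001]
ft_force: [-2.7, 3.8, 6.1]
finger_gap: 0.247
finger_force: 30.0
```

```bash
python3 -c "
from h import *
for c in('top','scene'):
  im,d,W=snap(c)
  x,y,z=W[...,0],W[...,1],W[...,2]
  m=(np.hypot(x-.557,y-.052)<.08)&(z>.058)&(z<.085); print(rect(W[m][:,:2]),m.sum())
st([.557,.051,.22],-101.5)"
```

```text
(array([0.5554, 0.0506]), array([ 42.3962, 110.3551]), np.float32(168.4266)) 626
(array([0.5554, 0.0581]), array([ 56.0824, 112.9801]), np.float32(168.85393)) 411
t 30.08 pos [ 0.5939 -0.3225  0.1192] yawY -72.48 z [ 0.0001  0.0038 -1.    ] j [ 0.1602  0.9561  0.548   1.5767 -0.6422  0.7975 -0.2841] F [-1.7732  4.6175  6.0337] T [ 1.0876  0.6017 -0.0086] gap 23.4 ff 30.0
shift cm [-3.6921 37.3491 10.0767]
turn -0.5064816108325674
```

drive_tool(
  rows=[
    [[0,0,2],0,1],
    [[0,0,5],0,1],
    [[0,0,9],0,1],
    [[0,0,13],0,1],
    [[-1,4,13],-0.1,1],
    [[-1,8,13],-0.2,1],
    [[-1.5,12,13],-0.3,1],
    [[-2,16,13],-0.4,1],
    [[-2.5,20,13],-0.5,1],
    [[-2.5,20,13],-0.506,1],
  ],
)

```text
clock: 30.92
position: [0.5679, -0.111, 0.2457]
ee_rot: [-3.115, 0.3, 0.012]
ft_force: [0.5, 3.2, -7.1]
finger_gap: 0.248
finger_force: 30.0
```

```bash
python3 -c "
from h import *
st([.556,.051,.22],-101.5)"
```

```text
t 30.92 pos [ 0.5679 -0.111   0.2457] yawY -101.0 z [-0.0063  0.0125 -0.9999] j [-0.3312  0.7374  0.8116  1.7885 -0.67    0.9258 -0.9812] F [ 0.5433  3.1668 -7.0934] T [ 0.4087  0.2273 -0.0083] gap 23.3 ff 30.0
shift cm [-1.193  16.1984 -2.5689]
turn -0.008685233737872437
```

drive_tool(
  rows=[
    [[-0.2,4,0],0,1],
    [[-0.5,8,0],0,1],
    [[-0.8,12,0],0,1],
    [[-1.1,14.5,0],0,1],
    [[-1.2,16.2,0],0,1],
    [[-1.2,16.8,0],0,1],
    [[-1.2,16.8,0],0,1],
    [[-1.2,16.8,0],0,1],
    [[-1.2,16.8,0],0,1],
    [[-1.2,16.8,0],0,1],
  ],
)

```text
clock: 31.75
position: [0.5569, 0.0414, 0.2482]
ee_rot: [3.124, -0.32, 0.001]
ft_force: [-1.2, 0.1, -5.8]
finger_gap: 0.25
finger_force: 30.0
```

```bash
python3 -c "
from h import *
im,d,W=snap('scene','w.png')
cv2.imwrite('pics/wc.png',cv2.resize(im[120:240,230:380,::-1],None,fx=4,fy=4))
st([.556,.051,.195],-101.5)"
```

```text
t 31.8 pos [0.5569 0.0417 0.2482] yawY -101.69 z [ 0.0004 -0.0007 -1.    ] j [-0.6407  0.7194  0.8538  1.8491 -0.6875  0.8975 -1.2307] F [-0.9627 -0.1278 -5.9008] T [-0.0215  0.1737 -0.0114] gap 23.2 ff 30.0
shift cm [-0.0856  0.9343 -5.3204]
turn 0.003303906829581221
```

View pics/wc.png

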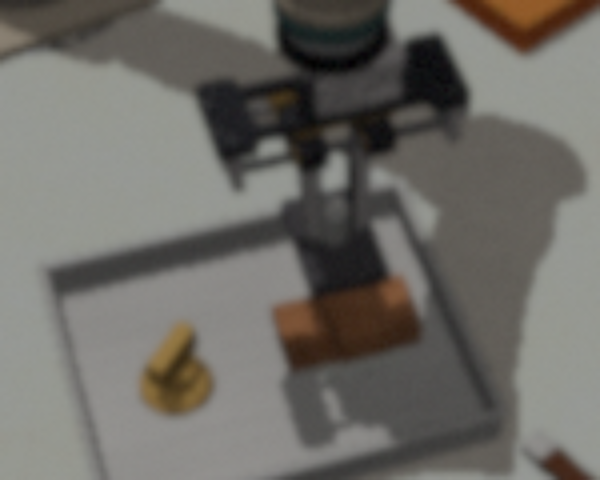

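drive_tool(
  rows=[
    [[-0.1,0.9,-1.5],0,1],
    [[-0.1,0.9,-3],0,1],
    [[-0.1,0.9,-4.2],0,1],
    [[-0.1,0.9,-5],0,1],
    [[-0.1,0.9,-5.3],0,1],
    [[-0.1,0.9,-5.5],0,1],
    [[-0.1,0.9,-5.7],0,1],
    [[-0.1,0.9,-5.8],0,1],
    [[-0.1,0.9,-5.8],0,1],
    [[-0.1,0.9,-5.8],0,1],
  ],
)

```text
clock: 32.63
position: [0.5569, 0.0513, 0.1917]
ee_rot: [3.125, -0.317, 0.006]
ft_force: [-1.2, -2.1, 5.2]
finger_gap: 0.248
finger_force: 30.0
```

```bash
python3 -c "
from h import *
st([.556,.051,.189],-101.5)"
```

```text
t 32.63 pos [0.5569 0.0513 0.1917] yawY -101.58 z [ 0.0036 -0.0011 -1.    ] j [-0.6129  0.788   0.7779  1.8928 -0.7755  0.7886 -1.176 ] F [-1.1918 -2.1105  5.1564] T [-0.6121  0.0809 -0.0136] gap 23.3 ff 30.0
shift cm [-0.0915 -0.0285 -0.2675]
turn 0.0013980753676226792
```

drive_tool(
  rows=[
    [[0,0,-0.1],0,1],
    [[0,0,-0.2],0,1],
    [[0,0,-0.2],0,1],
    [[0,0,-0.2],0,2.7],
    [[0,0,-0.2],0,3.2],
    [[0,0,-0.2],0,4],
    [[0,0,-0.2],0,5],
    [[0,0,-0.2],0,6],
    [[0,0,-0.2],0,6],
    [[0,0,-0.2],0,6],
  ],
)

```text
clock: 33.47
position: [0.5557, 0.0526, 0.1878]
ee_rot: [3.126, -0.315, -0.001]
ft_force: [0.2, 0.5, 0.7]
finger_gap: 0.629
finger_force: 0.0
```

drive_tool(
  rows=[
    [[0,0,1],0,6],
    [[0,0,3],0,6],
    [[0,0,6],0,6],
    [[0,0,9],0,6],
    [[0,0,12],0,6],
    [[0,0,13],0,6],
    [[-3,-3,13],0,6],
    [[-5,-7,13],0,6],
    [[-6,-11,13],0,6],
    [[-6,-15,13],0,6],
  ],
)

```text
clock: 34.3
position: [0.4932, -0.0963, 0.318]
ee_rot: [-3.124, 0.313, 0.003]
ft_force: [0.4, -0.5, 0.8]
finger_gap: 0.638
finger_force: 0.0
```

```bash
python3 -c "
from h import *
for c in('top','scene'):
  im,d,W=snap(c,c+'9.png')
  x,y,z=W[...,0],W[...,1],W[...,2]
  n=np.hypot(x-.557,y-.052)<.08
  m=n&(z>.078)&(z<.135); print(rect(W[m][:,:2]),m.sum(),np.nanpercentile(z[m],[5,50,95]))
  m=n&(z>.108); print('knob',m.sum(),W[m].mean(0))
  pl=(np.hypot(x-.528,y+.089)<.045)&(z>.05)&(z<.064); print('plug',pl.sum() and rect(W[pl][:,:2]))
cv2.imwrite('pics/fc.png',cv2.resize(im[120:240,230:380,::-1],None,fx=4,fy=4))
st()"
```

```text
(array([0.5583, 0.0498]), array([60.1652, 98.5847]), np.float32(166.42392)) 700 [0.079  0.0859 0.1146]
knob 117 [0.5404 0.0192 0.2283]
plug 0
(array([0.5582, 0.0503]), array([ 60.5017, 102.5759]), np.float32(167.00514)) 467 [0.0794 0.0882 0.1155]
knob 47 [0.5505 0.0518 0.1154]
plug (array([ 0.5267, -0.0873]), array([17.0796, 52.5039]), np.float32(126.26628))
t 34.4 pos [ 0.4941 -0.1039  0.3195] yawY -102.24 z [ 0.0024 -0.0042 -1.    ] j [-0.4642  0.5555  0.9443  1.9127 -0.5482  0.9521 -1.045 ] F [-0.8011  0.2688  1.1847] T [0.0219 0.1832 0.038 ] gap 60.1 ff 0.0
```

View pics/fc.png

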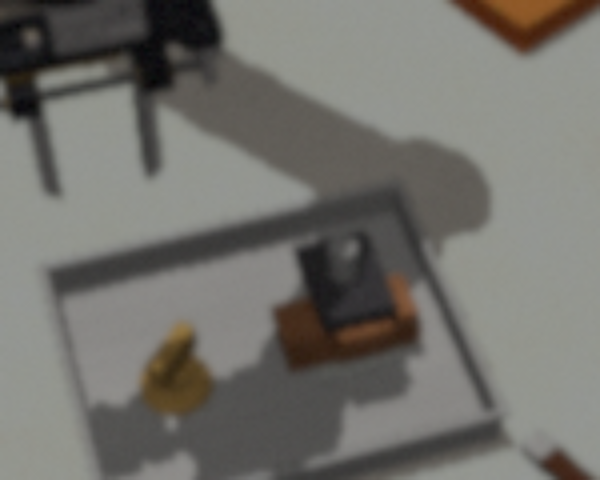

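drive_tool(
  rows=[
    [[0,0,0],0,6],
    [[0,0,0],0,6],
    [[0,0,0],0,6],
    [[0,0,0],0,6],
    [[0,0,0],0,6],
    [[0,0,0],0,6],
    [[0,0,0],0,6],
    [[0,0,0],0,6],
    [[0,0,0],0,6],
    [[0,0,0],0,6],
  ],
)

```text
clock: 35.23
position: [0.4958, -0.0959, 0.318]
ee_rot: [3.126, -0.316, 0.0]
ft_force: [0.1, -0.1, 1.1]
finger_gap: 0.637
finger_force: 0.0
```

```bash
python3 -c "
from h import *
im,d,W=snap('scene')
x,y,z=W[...,0],W[...,1],W[...,2]
m=(np.hypot(x-.557,y-.052)<.08)&(z>.108)&(z<.135); print('knob',m.sum(),W[m].mean(0))
print(env.hand_in())"
```

```text
knob 49 [0.551  0.052  0.1152]
the job is handed in; nothing more can be done
None
```

I handed the job in at about 35 s on the robot's clock, with no verdict shown: the plug is snug, the three blocks present are stacked on the rest (a flat pair, then one crosswise), and the weight sits on top, knob up, within about 10 mm of centre; I never went near the stone or knife.

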